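Stack the stone sieve set on its receiving pan

TASK

Put the stone sieve set together on the pale silver receiving pan: first the fine blue sieve, on it the medium green one, then the coarse red one, and last the lid with the dark knob. Seat every piece fully home and level in the one below, let go of it, and leave the tweezers, the ring clamp and the small clear pot where they lie.

Things in the scene. Friction and masses are not known exactly. Their poses are not given: they have to be found in the camera images.
- fine_sieve_center (a point): loose fine sieve, all blue, steel floor with many tiny dark holes; mm: 34 high, 120 g. 0-8 above its foot: skirt tapering to 36 dia. at the foot; 8-20: collar 60 dia., grip here; 20-34: open wall 54 outside, 48 inside. Point: on axis, 17 above foot; z up. Seated, the skirt is 8 deep in the 48 mouth below (1.5 clearance) and the collar rests on its rim: each adds 26 of height
- medium_sieve_center (a point): loose medium sieve, all green, steel floor with mid-size dark holes; mm: 34 high, 120 g. 0-8 above its foot: skirt tapering to 36 dia. at the foot; 8-20: collar 60 dia., grip here; 20-34: open wall 54 outside, 48 inside. Point: on axis, 17 above foot; z up. Seated, the skirt is 8 deep in the 48 mouth below (1.5 clearance) and the collar rests on its rim: each adds 26 of height
- coarse_sieve_center (a point): loose coarse sieve, all red, steel floor with few large dark holes; mm: 34 high, 120 g. 0-8 above its foot: skirt tapering to 36 dia. at the foot; 8-20: collar 60 dia., grip here; 20-34: open wall 54 outside, 48 inside. Point: on axis, 17 above foot; z up. Seated, the skirt is 8 deep in the 48 mouth below (1.5 clearance) and the collar rests on its rim: each adds 26 of height
- lid_knob (a point): loose pale silver lid, disc 60 dia. with dark ribbed knob; mm: 37.5 high, 100 g. 0-8 above its foot: skirt like the sieves' (36 dia. at the foot, goes 8 deep into the mouth below); 8-14: disc; knob 24 dia. at 19.5-35.5, grip here. Point: on axis in the knob, 27.5 above foot, 10 below knob top; z up
- pan_rim (a point): pale silver, empty receiving pan, fixed to the bench on a dark round foot (mm: 92 dia., 9 high); 34 high, collar 60 dia. up to 20, above it an open wall 54 outside, 48 inside, 14 deep. Point: centre of its open mouth, level with the rim, 34 above the bench; z up. A sieve seated in it has its foot 8 below this point
- tweezers: bystander: steel tweezers with red grips lying flat, mm 150 x 19 x 9; the origin is under its middle, its y axis runs along it
- ring_clamp: bystander: wooden ring clamp lying flat, mm 120 x 22 x 22; the origin is under its middle, its y axis runs along it
- small_pot_center (a point): bystander: small clear screw pot, mm 41 in diameter, 22 high; the point is its centre, half-way up. A fixed wooden divider, under 170 high, stands on the bench: its near end is about 95 to the right of the pot, from there it runs away from the robot and to the right

How it is judged:
At the end, for the whole second after the job is handed in: From the bottom: pan, blue, green, red sieve, lid. Each is centred on the one below within 5 mm, at its seated height within 3 mm, tilted less than 0.08 rad, released and at rest (horizontal distance between fine_sieve_center and pan_rim below 0.005 m and z of fine_sieve_center in the frame of pan_rim between 0.006 and 0.012 m and angle between each of fine_sieve_center, medium_sieve_center, coarse_sieve_center, lid_knob's own z axis and vertical below 0.08 rad and horizontal distance between medium_sieve_center and fine_sieve_center below 0.005 m and z of medium_sieve_center in the frame of fine_sieve_center between 0.023 and 0.029 m and horizontal distance between coarse_sieve_center and medium_sieve_center below 0.005 m and z of coarse_sieve_center in the frame of medium_sieve_center between 0.023 and 0.029 m and horizontal distance between lid_knob and coarse_sieve_center below 0.005 m and z of lid_knob in the frame of coarse_sieve_center between 0.0335 and 0.0395 m); the robot touches nothing.
It fails at once if the tweezers is moved more than 20 mm (distance of tweezers from where it was at the start of the episode above 0.02 m).
It fails at once if the ring clamp is moved more than 20 mm (distance of ring_clamp from where it was at the start of the episode above 0.02 m).
It fails at once if the small clear pot is moved more than 20 mm (distance of small_pot_center from where it was at the start of the episode above 0.02 m).
It also fails if it takes over 112 s, if anything falls off the work surface, if the arm or the gripper's body presses on something with over 40 N, if the wrist force passes 120 N, or if a joint passes its speed limit or range.

ROBOT

A 6-joint arm with a two-finger parallel gripper is mounted at the origin on a cart in front of the work surface, level with it; the furniture and walls round the work are solid. World frame = base frame: x ahead of the robot, y to its left, z up, the work surface at z = 0. Lengths are in m, angles in rad, forces in N, time in s.
With the tool pointing down it reaches from about 0.4 to 0.825 m from the base axis. Payload 7 kg.
Tool frame: the origin (TCP) lies between the finger pads; the fingertips stand 8 mm ahead of it and the grasp point (between the pads) lies 11 mm behind it; y points along the fingers, x is the direction in which the jaws open and shut, and the axes are right-handed (so a half turn about y gives the same grasp; the last joint's range is limited). The gripper opens to 85 mm and grips with 20 to 120 N. Pads are 22 mm wide; open, the fingers measure 114 mm over their backs; the gripper's body (76 mm by 85 mm) begins 54 mm behind the grasp point. The pads swing forward as they close: fully open they stand 13 mm farther back than shut.
Start: joints at [1.444, 0.359, 0.012, 0, -1.224, -0.288], TCP at [0.272, 0.618, 0.239] pointing down, gripper open.
Joint ranges: [-3.07, 3.07], [-1.43, 2.12], [-1.02, 1.25], [-3.03, 1.67], [-3.05, -0], [-3.03, 3.03]. Speed limits (rad/s): [2.39, 2.39, 3.01, 3.14, 3.14, 3.14].

INTERFACE

Orientations are given as a unit quaternion [x, y, z, w].
In Python, from workcell import ctrl gives the robot as it stands.
- The arm moves only by the tool arm_command, never from a script. Its argument "series" is one flat list of numbers, 7 for each row, row after row: the turn, a rotation vector about the world's x, y, z in degrees, then the shift along the world's x, y, z in mm, then the opening, from 0 (shut) to 1 (fully open). In form: [ax, ay, az, tx, ty, tz, claw, ax, ay, az, tx, ty, tz, claw, ...]. A call has 1 to 5 rows; each row is the pose to reach, as a shift and turn from the pose commanded when the call began; what a row does not reach only later rows make up. A row lasts 1/12 s, in which the tool goes at most 41.7 mm and 7.16 degrees, less where a joint would pass 70% of its speed; a pose out of reach is approached as far as the arm can. A call with a gripper value outside its range is refused whole. The fingers move at their own pace and stop on an object; "squeeze" is the grip in N (left out, the last holds). Time passes only in rows, so rows that repeat a pose let the fingers close. It gives the time, the measured TCP pose, the force and the opening at its end, in the units of the state.
- ctrl.observe(): the state, without advancing time (a new reading comes with each control period).
- ctrl.camera(name): name is "scene" or "top" or "wrist"; returns the picture (400x640x3 uint8, blue, green, red); there is no depth.
- ctrl.camera_info(name): a dict with "camera_matrix" (3x3 intrinsics, pixels), "k1" (the pictures are not rectified: a ray, as slopes to the right and down, at radius r is drawn at 1 + k1 r^2 times it, then the intrinsics apply), "xyz" and "orientation" of the camera in the world. Camera axes: x right, y down, z forward; pixel columns grow to the right and rows downward; lengths in m; the calibration is good to about 2 mm. A picture is of the moment at which its call begins: read the wrist's pose just before it. camera_info takes no time and is no camera call; for the wrist camera it gives the pose at the moment of the call.
- ctrl.sign_off(): hands the job in, once; it reports no verdict.
The state is a dict: "time_s": time; "joint_positions": joint angles; "joint_velocities": joint speeds; "effort": joint torques, N m; "ee_pos": TCP position; "tcp_rot": TCP orientation; "wrist_force": force on the tool from outside, world axes, zero at the start; "ft_torque": the same for the moment, N m; "width": finger opening in m.
Only numpy, scipy, OpenCV 4.12 (cv2) and the standard library are available. Lean on these libraries where they do the work, as an engineer would, in place of code of your own. Each camera call takes 0.05 s, during which the arm holds its last target. There are 200 camera calls.

## Working session

There is one attempt and no reset: what is moved stays moved. The work goes in short steps, Python scripts to look and compute and a tool call to move; the robot and the scene stay as the last step left them, time stands still between calls to the robot, and variables do not carry over. Pictures are saved under pics/ and viewed, about 12 in all and at most 16, crops included, and the job is handed in when it is done.

Besides the shell and the picture viewer there is one more tool, called after "Emit:" as name(argument=value, ...) on one line, values as JSON. arm_command: Moves the arm, as the interface text tells. Its arguments: {"type":"object","properties":{"series":{"type":"array","items":{"type":"number"}},"squeeze":{"type":"number"}},"required":["series"]}

```bash
mkdir -p pics
python3 - <<'E'
from workcell import ctrl
import cv2
print(ctrl.observe())
for n in ("top","scene"):
    cv2.imwrite(f"pics/{n}0.png",ctrl.camera(n)); print(n,ctrl.camera_info(n))
E
```

```text
{'time_s': 0.0, 'joint_positions': array([ 1.44407791e+00,  3.59389270e-01,  1.10640679e-02, -3.58558145e-04,
       -1.22412419e+00, -2.88098482e-01]), 'joint_velocities': array([-0.00089304,  0.00134267,  0.00090479,  0.00054007, -0.0003151 ,
       -0.00033759]), 'effort': array([ 2.51943813e-03, -5.83317912e+01,  2.93418556e+01,  6.93648443e+00,
       -5.88742216e-03,  3.49396352e-06]), 'ee_pos': array([0.27187158, 0.61730634, 0.2383629 ]), 'tcp_rot': array([ 0.38675475, -0.59190158,  0.59263762, -0.38581593]), 'wrist_force': array([-1.16900624, -0.38444128, -0.64090867]), 'ft_torque': array([-0.00470398,  0.04025518,  0.00067288]), 'width': 0.08558651689351618}
top {'camera_matrix': array([[419.702391  ,   0.        , 319.50487004],
       [  0.        , 419.702391  , 201.23837486],
       [  0.        ,   0.        ,   1.        ]]), 'k1': -0.10260207335867488, 'xyz': array([ 0.39502255, -0.16798391,  0.98641012]), 'orientation': array([-0.69743564,  0.71237407, -0.05769225,  0.05270975])}
scene {'camera_matrix': array([[458.69158177,   0.        , 319.77226464],
       [  0.        , 458.69158177, 201.02349846],
       [  0.        ,   0.        ,   1.        ]]), 'k1': -0.09871408312314979, 'xyz': array([-0.14195108, -0.71500737,  0.59069183]), 'orientation': array([ 0.78035703, -0.3771156 ,  0.21580671, -0.4497268 ])}
```

View pics/top0.png

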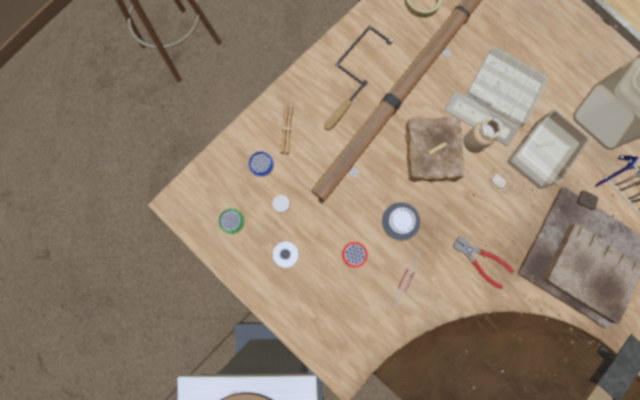

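View pics/scene0.png

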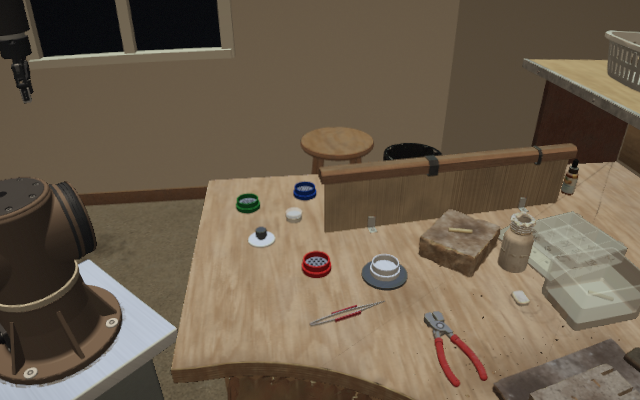

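The top view shows blue at (261,163), green (231,221), pot (281,203), lid (285,254), red (355,254), pan (401,221), tweezers (405,283), and the divider from (320,195) running up and right. The scene view agrees.

```bash
cat > h.py <<'E'
import numpy as np, cv2
from scipy.spatial.transform import Rotation as R
from workcell import ctrl
def dist(i): return np.array([i['k1'],0,0,0,0.])
def pix2plane(i,px,z):
    p=cv2.undistortPoints(np.array(px,float).reshape(-1,1,2),i['camera_matrix'],dist(i)).reshape(-1,2)
    d=R.from_quat(i['orientation']).apply(np.c_[p,np.ones(len(p))]); o=np.array(i['xyz'])
    return o+d*((z-o[2])/d[:,2])[:,None]
def proj(i,P):
    r=R.from_quat(i['orientation']).inv(); P=np.array(P,float).reshape(-1,3)
    c=r.apply(P-i['xyz'])
    return cv2.projectPoints(c,np.zeros(3),np.zeros(3),i['camera_matrix'],dist(i))[0].reshape(-1,2)
def circle(c,z,rad,n=48):
    t=np.linspace(0,2*np.pi,n,endpoint=False); return np.c_[c[0]+rad*np.cos(t),c[1]+rad*np.sin(t),np.full(n,z)]
def mask(im,col):
    h,s,v=cv2.split(cv2.cvtColor(im,cv2.COLOR_BGR2HSV)); 
    lo={'blue':(105,130),'green':(50,85),'red':(172,8)}[col]
    m=((h>=lo[0])&(h<=lo[1])) if lo[0]<lo[1] else ((h>=lo[0])|(h<=lo[1]))
    return (m&(s>110)&(v>30)).astype(np.uint8)
E
python3 - <<'E'
from h import *
i=ctrl.camera_info('top'); im=cv2.imread('pics/top0.png')
g={'blue':(261,163),'green':(231,221),'red':(355,254)}
for c,p in g.items():
    m=mask(im,c); n,l,st,ce=cv2.connectedComponentsWithStats(m); k=min(range(1,n),key=lambda k:np.hypot(*(ce[k]-p))-st[k,4]*.01)
    cn=np.argwhere(l==k)[:,::-1]; hull=cv2.convexHull(cn.astype(np.int32)); M=cv2.moments(hull); q=(M['m10']/M['m00'],M['m01']/M['m00'])
    print(c,st[k],q,pix2plane(i,q,.02)[0].round(4))
for n,p,z in [('lid',(285.5,254.5),.014),('pan',(401.5,221),.02),('pot',(281,203),.02),('tw',(405,283),.005),('rc',(287,130),.01),('div',(320,197),.0),('divtop',(320,193),.15),('divfar',(470,8),.15)]:
    print(n,pix2plane(i,p,z)[0].round(4))
s=ctrl.observe(); print(R.from_quat(s['tcp_rot']).as_matrix().round(3)); w=ctrl.camera_info('wrist'); print(w, R.from_quat(w['orientation']).as_matrix().round(3))
E
```

```text
blue [251 160  22  15  70] (263.05357142857144, 168.19444444444443) [ 0.6291 -0.0447  0.02  ]
green [236 221   7  10  14] (239.4, 225.88) [0.4933 0.0103 0.02  ]
red [342 242  26  26 179] (354.2926829268293, 254.28682926829268) [ 0.4225 -0.2535  0.02  ]
lid [ 0.4256 -0.0955  0.014 ]
pan [ 0.4967 -0.3661  0.02  ]
pot [ 0.5449 -0.0867  0.02  ]
tw [ 0.3537 -0.3706  0.005 ]
rc [ 0.7255 -0.1014  0.01  ]
div [ 0.5606 -0.178  -0.    ]
divtop [ 0.5436 -0.1767  0.15  ]
divfar [ 0.9641 -0.5269  0.15  ]
[[-0.403 -0.     0.915]
 [-0.915 -0.001 -0.403]
 [ 0.002 -1.     0.   ]]
{'camera_matrix': array([[282.95337604,   0.        , 319.48155164],
       [  0.        , 282.95337604, 200.79085434],
       [  0.        ,   0.        ,   1.        ]]), 'k1': -0.019563796492791823, 'xyz': array([0.33649815, 0.58907922, 0.37177453]), 'orientation': array([-0.54141407,  0.82933975,  0.11531266, -0.07595645])} [[-0.402 -0.881 -0.251]
 [-0.916  0.387  0.109]
 [ 0.001  0.274 -0.962]]
```

Emit:
arm_command(series=[0,0,0,14,-33,0,1,0,0,0,28,-65,0,1,0,0,0,42,-98,0,1,0,0,0,56,-130,0,1,0,0,0,70,-163,0,1])

```text
time_s: 0.52
ee_pos: [0.3423, 0.453, 0.2388]
tcp_rot: [0.387, -0.592, 0.592, -0.386]
wrist_force: [0.4, -0.6, -0.2]
width: 0.0852
```

Emit:
arm_command(series=[0,0,0,14,-33,0,1,0,0,0,28,-65,0,1,0,0,0,42,-98,0,1,0,0,0,56,-130,0,1,0,0,0,70,-163,0,1])

```text
time_s: 0.93
ee_pos: [0.4122, 0.29, 0.2392]
tcp_rot: [-0.386, 0.592, -0.592, 0.386]
wrist_force: [0.2, 0.4, 0.5]
width: 0.0853
```

Emit:
arm_command(series=[0,0,0,14,-33,0,1,0,0,0,28,-65,0,1,0,0,0,42,-98,0,1,0,0,0,56,-130,0,1,0,0,0,70,-163,0,1])

```text
time_s: 1.35
ee_pos: [0.4822, 0.127, 0.2393]
tcp_rot: [-0.386, 0.592, -0.592, 0.386]
wrist_force: [1.1, -0.4, 0.0]
width: 0.0852
```

Emit:
arm_command(series=[0,0,0,14,-33,0,1,0,0,0,28,-65,0,1,0,0,0,42,-98,0,1,0,0,0,56,-130,0,1,0,0,0,70,-163,0,1])

```text
time_s: 1.77
ee_pos: [0.5523, -0.036, 0.2391]
tcp_rot: [-0.386, 0.592, -0.592, 0.386]
wrist_force: [1.6, 0.9, 0.3]
width: 0.0857
```

Run:
```python
from h import *
i=ctrl.camera_info('wrist'); im=ctrl.camera('wrist'); cv2.imwrite('pics/w1.png',im)
import pickle; pickle.dump(i,open('pics/w1.pkl','wb'))
s=ctrl.observe(); print(s['ee_pos'],s['time_s'],s['joint_positions'])
for c in('blue','green','red'):
    m=mask(im,c); n,l,st,ce=cv2.connectedComponentsWithStats(m)
    for k in range(1,n):
        if st[k,4]>40: print(c,st[k],ce[k],pix2plane(i,ce[k],.02)[0])
```

```text
[ 0.5538748  -0.04023832  0.23874452] 1.8167 [ 0.28111399  0.16331774 -0.25570232  0.00155262 -1.15303488  0.87254672]
blue [270  82  26  28 107] [278.3364486  91.3271028] [ 0.6662474  -0.03346686  0.02      ]
blue [287  93  30  38 177] [307.52542373 117.60451977] [ 0.62549785 -0.05252342  0.02      ]
green [269 205  41  42 369] [291.14905149 218.58536585] [0.51763554 0.02003156 0.02      ]
red [ 488  175   54   47 1168] [511.68578767 197.65068493] [ 0.42820852 -0.25495131  0.02      ]
red [587 184  15  36 174] [593.76436782 202.23563218] [ 0.37740353 -0.35515303  0.02      ]
```

View pics/w1.png

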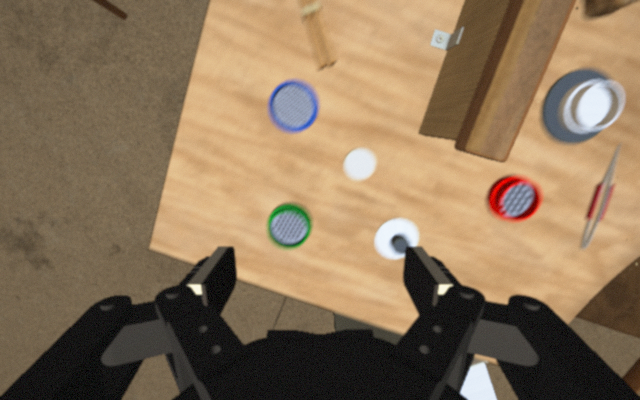

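Wrist view: blue (294,106), green (290,226), pot (360,164), lid (397,239), red (515,199), pan (593,105). Moving above blue for a close look.

Emit:
arm_command(series=[0,0,0,30,-1,-35,1,0,0,0,60,-2,-65,1,0,0,0,85,-3,-95,1,0,0,0,85,-3,-95,1,0,0,0,85,-3,-95,1])

```text
time_s: 2.23
ee_pos: [0.636, -0.0378, 0.1398]
tcp_rot: [-0.389, 0.593, -0.591, 0.384]
wrist_force: [0.1, 0.5, 0.2]
width: 0.0857
```

```bash
cat >> h.py <<'E'
def loose(im,col):
    f=im.astype(int); b,g,r=f[...,0],f[...,1],f[...,2]
    d={'blue':b-np.maximum(r,g),'green':g-np.maximum(r,b),'red':r-np.maximum(g,b)*1.9}[col]
    return (d>15).astype(np.uint8)
def hullc(p):
    M=cv2.moments(cv2.convexHull(p.astype(np.float32))); return np.array([M['m10'],M['m01']])/M['m00'], M['m00']
def model(xy,z0=0):
    return np.vstack([circle(xy,z0+a,r) for a,r in((0,.018),(.008,.03),(.02,.03),(.034,.027))])
def fit(im,i,col,xy,z0=0,rad=None,model=model):
    "centre of a sieve (foot at z0) near the guess xy"
    m=loose(im,col); xy=np.array(xy,float)
    for _ in range(8):
        P=proj(i,model(xy,z0)); c,A=hullc(P); rr=np.sqrt(A/np.pi)
        ys,xs=np.nonzero(m); k=np.hypot(xs-c[0],ys-c[1])<1.6*rr
        mc,mA=hullc(np.c_[xs[k],ys[k]]); 
        J=np.array([(hullc(proj(i,model(xy+e,z0)))[0]-c)/1e-3 for e in(np.array([1e-3,0]),np.array([0,1e-3]))]).T
        xy=xy+np.linalg.solve(J,mc-c)
    return xy,mA/A
def look(name):
    i=ctrl.camera_info('wrist'); im=ctrl.camera('wrist'); cv2.imwrite(f'pics/{name}.png',im); return i,im
def overlay(im,i,P,name):
    o=im.copy(); cv2.polylines(o,[cv2.convexHull(proj(i,P).astype(np.float32)).astype(np.int32)],True,(0,255,255),1); cv2.imwrite(f'pics/{name}.png',o)
E
python3 - <<'E'
from h import *
i,im=look('w2'); s=ctrl.observe(); print(s['ee_pos'],s['time_s'])
xy,a=fit(im,i,'blue',(.64,-.042)); print(xy,a, 'shift mm',(xy-s['ee_pos'][:2])*1000); overlay(im,i,model(xy),'w2o')
for c,g in (('green',(.505,.022)),): print(c,fit(im,i,c,g))
E
```

```text
[ 0.63646568 -0.03754905  0.14257812] 2.2833
[ 0.64297188 -0.03869681] 0.9385927409449367 shift mm [ 6.50620144 -1.14776397]
green (array([0.51994956, 0.02463793]), 0.4931621544951536)
```

View pics/w2o.png

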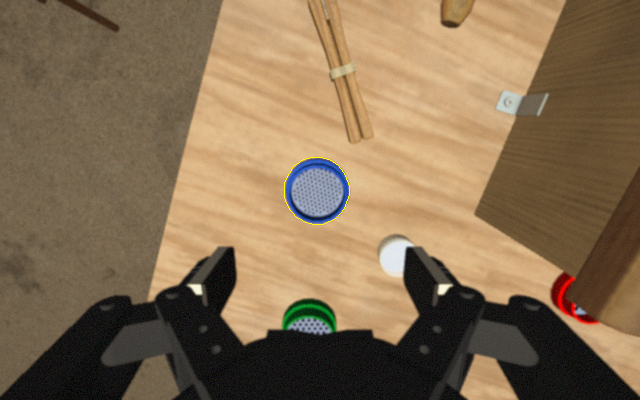

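Emit:
arm_command(series=[0,0,0,6.5,-1,-35,1,0,0,0,6.5,-1,-70,1,0,0,0,6.5,-1,-105,1,0,0,0,6.5,-1,-120,1,0,0,0,6.5,-1,-132,1])

```text
time_s: 2.7
ee_pos: [0.6429, -0.038, 0.0127]
tcp_rot: [0.386, -0.592, 0.592, -0.387]
wrist_force: [0.5, -0.2, -0.2]
width: 0.0858
```

Emit:
arm_command(series=[0,0,0,0,0,0,1,0,0,0,0,0,0,1])

```text
time_s: 2.87
ee_pos: [0.6443, -0.0379, 0.0142]
tcp_rot: [0.386, -0.592, 0.592, -0.387]
wrist_force: [0.3, 0.3, 0.6]
width: 0.0854
```

Run:
```python
from h import *
i,im=look('w3'); s=ctrl.observe(); print(s['ee_pos'],s['time_s'],s['wrist_force'])
print(fit(im,i,'blue',(.643,-.0387)))
```

```text
[ 0.64484806 -0.0378866   0.01477168] 2.9167 [0.50952126 0.17095304 0.69716641]
(array([ 0.64330734, -0.03894341]), 0.9297521832246425)
```

View pics/w3.png

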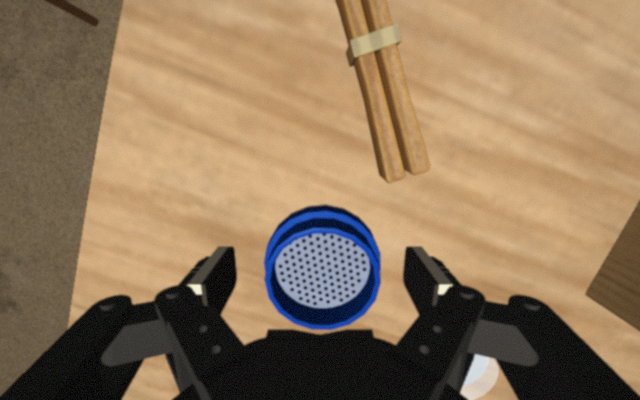

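Emit:
arm_command(series=[0,0,0,-1,-1,-6,1,0,0,0,-1,-1,-6,0.6,0,0,0,-1,-1,-6,0.4,0,0,0,-1,-1,-6,0.4,0,0,0,-1,-1,-6,0.4], squeeze=40)

```text
time_s: 3.33
ee_pos: [0.6428, -0.0393, 0.0074]
tcp_rot: [0.386, -0.592, 0.592, -0.387]
wrist_force: [-1.2, -0.0, 5.5]
width: 0.0573
```

Emit:
arm_command(series=[0,0,0,0,0,0,0.4,0,0,0,0,0,0,0.4,0,0,0,0,0,0,0.4])

```text
time_s: 3.58
ee_pos: [0.6428, -0.0393, 0.0074]
tcp_rot: [0.386, -0.592, 0.592, -0.387]
wrist_force: [-1.7, 1.1, 5.2]
width: 0.0572
```

Run:
```python
from h import *
i,im=look('w4'); s=ctrl.observe(); print(s['ee_pos'],s['time_s'],s['wrist_force'],s['width'])
print(fit(im,i,'blue',(.643,-.0387)))
```

```text
[ 0.64279761 -0.03928721  0.00733032] 3.6333 [-2.1025481   0.0365682   5.66420971] 0.05744638896707441
(array([ 0.64364175, -0.039659  ]), 0.9221719331589018)
```

View pics/w4.png

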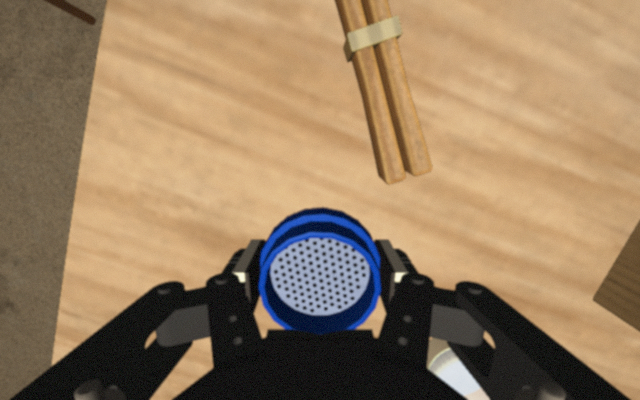

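Emit:
arm_command(series=[0,0,0,0,0,10,0.4,0,0,0,0,0,40,0.4,0,0,0,0,0,75,0.4,0,0,0,0,0,110,0.4,0,0,0,0,0,145,0.4])

```text
time_s: 4.05
ee_pos: [0.6422, -0.0394, 0.1535]
tcp_rot: [0.386, -0.592, 0.592, -0.386]
wrist_force: [1.6, -0.1, -1.7]
width: 0.0571
```

Emit:
arm_command(series=[0,0,0,0,0,35,0.4,0,0,0,0,0,70,0.4,0,0,0,0,0,95,0.4,0,0,0,-10,-18,95,0.4,0,0,0,-23,-42,95,0.4])

```text
time_s: 4.47
ee_pos: [0.6207, -0.0803, 0.2492]
tcp_rot: [0.385, -0.591, 0.592, -0.388]
wrist_force: [0.2, -0.7, -2.7]
width: 0.0575
```

Emit:
arm_command(series=[0,0,0,-16,-29,0,0.4,0,0,0,-32,-58,0,0.4,0,0,0,-48,-87,0,0.4,0,0,0,-64,-116,0,0.4,0,0,0,-80,-145,0,0.4])

```text
time_s: 4.88
ee_pos: [0.5383, -0.2274, 0.2472]
tcp_rot: [0.386, -0.592, 0.592, -0.387]
wrist_force: [0.4, -1.4, -0.9]
width: 0.0575
```

Emit:
arm_command(series=[0,0,0,-16,-29,0,0.4,0,0,0,-32,-58,0,0.4,0,0,0,-48,-87,0,0.4,0,0,0,-64,-116,0,0.4,0,0,0,-70,-128,0,0.4])

```text
time_s: 5.3
ee_pos: [0.4673, -0.3567, 0.2471]
tcp_rot: [0.386, -0.593, 0.593, -0.386]
wrist_force: [0.2, 0.2, -0.5]
width: 0.0571
```

Emit:
arm_command(series=[0,0,0,0,0,-35,0.4,0,0,0,0,0,-70,0.4,0,0,0,0,0,-100,0.4,0,0,0,0,0,-100,0.4,0,0,0,0,0,-100,0.4])

```text
time_s: 5.72
ee_pos: [0.4688, -0.3541, 0.146]
tcp_rot: [-0.387, 0.593, -0.591, 0.386]
wrist_force: [0.9, -1.0, -0.1]
width: 0.0572
```

Run:
```python
from h import *
i,im=look('w5'); s=ctrl.observe(); print(s['ee_pos'],s['time_s'],s['wrist_force'],s['width'])
import pickle; pickle.dump((i,s),open('pics/w5.pkl','wb'))
o=im.copy()
for c in (circle((.497,-.366),.034,.027),circle((.497,-.366),.009,.046)): cv2.polylines(o,[proj(i,c).astype(np.int32)],True,(0,255,255),1)
cv2.imwrite('pics/w5o.png',o)
```

```text
[ 0.47019958 -0.35462301  0.14778611] 5.7667 [-0.02454094 -0.46219591 -0.36879763] 0.057381032334043416
```

View pics/w5o.png

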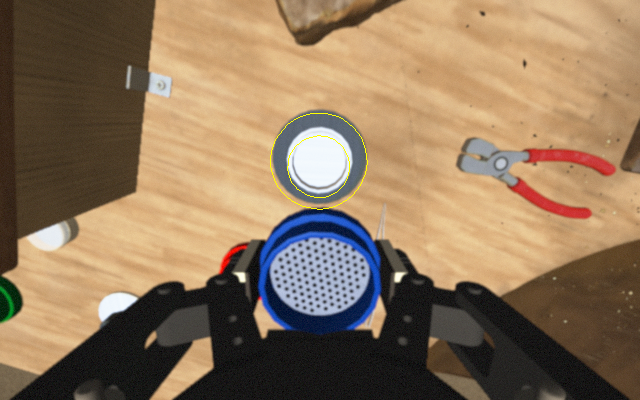

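```bash
cat >> h.py <<'E'
def pmodel(xy,z0=0): return np.vstack([circle(xy,a,r) for a,r in((.009,.03),(.02,.03),(.034,.027))])
def hullfit(m,i,xy,mod):
    xy=np.array(xy,float); ys,xs=np.nonzero(m)
    for _ in range(8):
        c,A=hullc(proj(i,mod(xy))); k=np.hypot(xs-c[0],ys-c[1])<1.35*np.sqrt(A/np.pi)
        mc,mA=hullc(np.c_[xs[k],ys[k]])
        J=np.array([(hullc(proj(i,mod(xy+e)))[0]-c)/1e-3 for e in(np.array([1e-3,0]),np.array([0,1e-3]))]).T
        xy=xy+np.linalg.solve(J,mc-c)
    return xy,mA/A
E
python3 - <<'E'
from h import *; import pickle
i,s=pickle.load(open('pics/w5.pkl','rb')); im=cv2.imread('pics/w5.png')
h,sa,v=cv2.split(cv2.cvtColor(im,cv2.COLOR_BGR2HSV))
print(v[100:215:6,320],sa[100:215:6,320],h[100:215:6,320])
w=((v>150)&(sa<60)).astype(np.uint8); d=((v<130)&(v>40)&(sa<120)).astype(np.uint8); 
w[:90]=0;w[205:]=0;w[:,:265]=0;w[:,375:]=0
xy,a=hullfit(w,i,(.497,-.366),pmodel); print('white',xy,a)
# dark foot: gray, tested vs wood by saturation
f=((sa<95)&(h>90)|(w>0)).astype(np.uint8); f=cv2.morphologyEx(f,cv2.MORPH_OPEN,np.ones((3,3))); f[:95]=0; f[205:]=0
xy2,a2=hullfit(f,i,(.497,-.366),lambda xy:np.vstack([circle(xy,.009,.046),circle(xy,0,.046)])); print('foot',xy2,a2)
o=im.copy(); cv2.polylines(o,[cv2.convexHull(proj(i,pmodel(xy)).astype(np.float32)).astype(np.int32)],True,(0,0,255),1)
cv2.polylines(o,[proj(i,circle(xy,.034,.024)).astype(np.int32)],True,(0,255,0),1)
cv2.polylines(o,[proj(i,circle(xy2,.009,.046)).astype(np.int32)],True,(0,255,255),1)
cv2.imwrite('pics/w5p.png',cv2.resize(o[95:220,250:390],None,fx=4,fy=4,interpolation=cv2.INTER_NEAREST))
xb,ab=fit(im,i,'blue',s['ee_pos'][:2],s['ee_pos'][2]-.0073); print('blue',xb,ab,'tcp',s['ee_pos'])
E
```

```text
[221 209 113 115 115 245 253 253 253 253 253 253 252 253 254 245 117 108
  71 166] [102 110  43  55  55  17  11  12  10  11  11  12  13  12  12  17  57  14
  47 201] [ 16  15 103 106 106 107 104 105 102 104 104 103 104 103 105 109 110  95
 162 110]
white [ 0.49895815 -0.36541554] 1.123838732391531
foot [ 0.50142642 -0.36741698] 0.8841283051526068
blue [ 0.48846185 -0.36237837] 1.406568716350015 tcp [ 0.47019958 -0.35462301  0.14778611]
```

View pics/w5p.png

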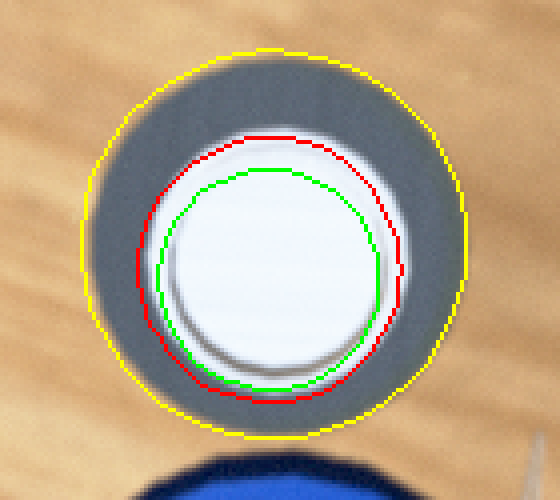

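```bash
cat >> h.py <<'E'
def blob(m,seed):
    n,l,st,ce=cv2.connectedComponentsWithStats(cv2.morphologyEx(m.astype(np.uint8),cv2.MORPH_OPEN,np.ones((3,3))))
    return (l==l[int(seed[1]),int(seed[0])]).astype(np.uint8)
E
python3 - <<'E'
from h import *; import pickle
i,s=pickle.load(open('pics/w5.pkl','rb')); im=cv2.imread('pics/w5.png')
h,sa,v=cv2.split(cv2.cvtColor(im,cv2.COLOR_BGR2HSV))
w=blob((v>180)&(sa<60),(320,160)); print(cv2.boundingRect(w)); print(hullfit(w,i,(.5,-.367),pmodel))
f=(sa<80).astype(np.uint8); f[203:]=0; f=blob(f,(320,160)); print(cv2.boundingRect(f),hullfit(f,i,(.5,-.367),lambda xy:np.vstack([circle(xy,.009,.046),circle(xy,0,.046)])))
E
```

```text
(287, 127, 65, 67)
(array([ 0.50076722, -0.36779695]), 0.9865276363537387)
(272, 110, 95, 93) (array([ 0.50120749, -0.36792545]), 0.945233269300262)
```

Emit:
arm_command(series=[0,0,0,30,-13,-20,0.4,0,0,0,30,-13,-50,0.4,0,0,0,30,-13,-80,0.4,0,0,0,30,-13,-93,0.4,0,0,0,30,-13,-93,0.4])

```text
time_s: 6.18
ee_pos: [0.4994, -0.3669, 0.0524]
tcp_rot: [-0.387, 0.593, -0.592, 0.386]
wrist_force: [-0.3, 0.0, -0.8]
width: 0.057
```

Emit:
arm_command(series=[0,0,0,0,0,0,0.4,0,0,0,0,0,0,0.4])

```text
time_s: 6.35
ee_pos: [0.5015, -0.368, 0.0562]
tcp_rot: [0.386, -0.591, 0.593, -0.387]
wrist_force: [0.5, 0.3, -1.1]
width: 0.057
```

Run:
```python
from h import *
i,im=look('w6'); s=ctrl.observe(); print(s['ee_pos'],s['time_s'],s['wrist_force'],s['width'],i['xyz'])
```

```text
[ 0.50140938 -0.36798022  0.05619645] 6.4 [ 0.50263478 -0.27753638 -0.88007926] 0.056851393245766366 [ 0.56559409 -0.39617415  0.18979506]
```

View pics/w6.png

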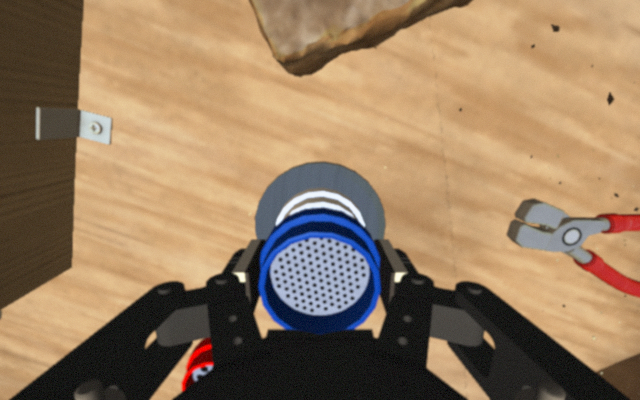

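Emit:
arm_command(series=[0,0,0,-1,0.5,0,0.4,0,0,0,-1,0.5,-6,0.4,0,0,0,-1,0.5,-12,0.4,0,0,0,-1,0.5,-16,0.4,0,0,0,-1,0.5,-16,0.4])

```text
time_s: 6.82
ee_pos: [0.498, -0.3665, 0.0361]
tcp_rot: [-0.387, 0.593, -0.592, 0.386]
wrist_force: [-0.1, -0.5, -1.4]
width: 0.0575
```

Emit:
arm_command(series=[0,0,0,0,0,-3,0.4,0,0,0,0,0,-5,0.4,0,0,0,0,0,-7,0.4,0,0,0,0,0,-7,0.4,0,0,0,0,0,-7,0.4])

```text
time_s: 7.23
ee_pos: [0.4988, -0.367, 0.0332]
tcp_rot: [0.386, -0.592, 0.593, -0.387]
wrist_force: [-6.2, 6.2, 23.8]
width: 0.0571
```

Emit:
arm_command(series=[0,0,0,0,0,1,0.5,0,0,0,0,0,1,0.75,0,0,0,0,0,1,1,0,0,0,0,0,1,1,0,0,0,0,0,1,1])

```text
time_s: 7.65
ee_pos: [0.4985, -0.3668, 0.0309]
tcp_rot: [-0.386, 0.592, -0.592, 0.386]
wrist_force: [-0.1, -0.7, -0.3]
width: 0.0853
```

Emit:
arm_command(series=[0,0,0,0,0,10,1,0,0,0,0,0,40,1,0,0,0,0,0,80,1,0,0,0,-10,4,120,1,0,0,0,-25,10,120,1])

```text
time_s: 8.07
ee_pos: [0.4781, -0.3593, 0.16]
tcp_rot: [0.385, -0.588, 0.596, -0.389]
wrist_force: [1.3, -0.9, 0.9]
width: 0.0857
```

Emit:
arm_command(series=[0,0,0,0,0,0,1,0,0,0,0,0,0,1,0,0,0,0,0,0,1])

```text
time_s: 8.32
ee_pos: [0.4736, -0.3568, 0.1516]
tcp_rot: [0.386, -0.592, 0.592, -0.386]
wrist_force: [0.8, -0.3, 0.9]
width: 0.0854
```

Run:
```python
from h import *; import pickle
i,im=look('w7'); s=ctrl.observe(); print(s['ee_pos'],s['time_s'],s['wrist_force'],s['width'])
pickle.dump((i,s),open('pics/w7.pkl','wb'))
def fb(z0,mod=lambda xy,z:np.vstack([circle(xy,z+.008,.03),circle(xy,z+.02,.03),circle(xy,z+.034,.027)])):
    return fit(im,i,'blue',(.501,-.368),z0,model=mod)
xy,a=fb(.026); print(xy,a,fb(.034))
o=im.copy()
for z,r in((.034,.03),(.046,.03),(.06,.027),(.06,.024)): cv2.polylines(o,[proj(i,circle(xy,z,r)).astype(np.int32)],True,(0,255,255),1)
c=proj(i,[[*xy,.04]])[0].astype(int)
t=lambda q:cv2.resize(q[c[1]-70:c[1]+70,c[0]-90:c[0]+90],None,fx=3,fy=3,interpolation=cv2.INTER_CUBIC)
cv2.imwrite('pics/w7o.png',np.vstack([t(im)[:280],t(o)[:280]]) if 0 else cv2.resize(np.hstack([t(im),t(o)]),(800,311)))
print('red',fit(im,i,'red',(.4225,-.2535)))
```

```text
[ 0.47362737 -0.35684389  0.15107085] 8.3667 [ 0.05772305  0.82787231 -0.37114555] 0.08539174815028147
[ 0.50541005 -0.3683966 ] 1.327696871151688 (array([ 0.50649609, -0.36896023]), 1.2395395766570807)
red (array([ 0.42255505, -0.25663571]), 0.8003815074805931)
```

View pics/w7o.png

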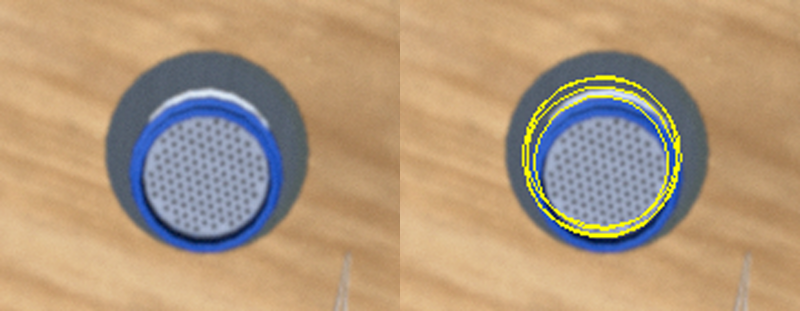

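```bash
cat >> h.py <<'E'
def loose(im,col):
    h,s,v=cv2.split(cv2.cvtColor(im,cv2.COLOR_BGR2HSV)); lo={'blue':(105,130),'green':(45,90),'red':(170,5)}[col]
    m=((h>=lo[0])&(h<=lo[1])) if lo[0]<lo[1] else ((h>=lo[0])|(h<=lo[1]))
    return (m&(s>115)&(v>25)).astype(np.uint8)
def smodel(xy,z0=0): return np.vstack([circle(xy,z0+.008,.03),circle(xy,z0+.02,.03),circle(xy,z0+.034,.027)])
def stackfit(im,i,col,xy,z0):
    m=blob(loose(im,col)|0,(0,0))*0+loose(im,col); n,l,st,ce=cv2.connectedComponentsWithStats(m); p=proj(i,[[*xy,z0+.02]])[0]
    k=max((k for k in range(1,n) if np.hypot(*(ce[k]-p))<25),key=lambda k:st[k,4]); m=(l==k).astype(np.uint8)
    r=[(z,*hullfit(m,i,xy,lambda q:smodel(q,z))) for z in (z0-.006,z0,z0+.006)]
    return r
E
python3 - <<'E'
from h import *; import pickle
i,s=pickle.load(open('pics/w7.pkl','rb')); im=cv2.imread('pics/w7.png')
for r in stackfit(im,i,'blue',(.501,-.368),.026): print(r)
h,sa,v=cv2.split(cv2.cvtColor(im,cv2.COLOR_BGR2HSV)); f=((sa<80)&(h>90)|(loose(im,'blue')>0)); c=proj(i,[[.501,-.368,.02]])[0]
f=blob(f,c+[0,-25]); print(cv2.boundingRect(f),hullfit(f,i,(.5,-.367),lambda xy:np.vstack([circle(xy,.009,.046),circle(xy,0,.046)])))
E
```

```text
(0.019999999999999997, array([ 0.49794962, -0.36637424]), 0.9989655630514358)
(0.026, array([ 0.49893285, -0.36683716]), 0.9503521197340115)
(0.032, array([ 0.49991662, -0.36730058]), 0.9028688838652111)
(274, 118, 89, 90) (array([ 0.50118432, -0.36733541]), 0.884549628827407)
```

Emit:
arm_command(series=[0,0,0,0,0,40,1,0,0,0,0,0,80,1,0,0,0,0,10,100,1,0,0,0,0,40,100,1,0,0,0,0,78,100,1])

```text
time_s: 8.78
ee_pos: [0.4745, -0.2795, 0.2518]
tcp_rot: [0.385, -0.592, 0.593, -0.386]
wrist_force: [0.8, 0.9, -0.2]
width: 0.0852
```

Emit:
arm_command(series=[0,0,0,4,38,0,1,0,0,0,8,76,0,1,0,0,0,12,114,0,1,0,0,0,16,152,0,1,0,0,0,20,190,0,1])

```text
time_s: 9.2
ee_pos: [0.4936, -0.087, 0.2508]
tcp_rot: [-0.387, 0.592, -0.592, 0.386]
wrist_force: [1.6, -0.1, -0.1]
width: 0.0857
```

Emit:
arm_command(series=[0,0,0,4,38,-20,1,0,0,0,8,76,-50,1,0,0,0,12,105,-85,1,0,0,0,12,110,-110,1,0,0,0,12,110,-110,1])

```text
time_s: 9.62
ee_pos: [0.5024, 0.0228, 0.1348]
tcp_rot: [-0.39, 0.593, -0.591, 0.383]
wrist_force: [-1.4, -0.2, -0.4]
width: 0.0852
```

Emit:
arm_command(series=[0,0,0,0,0,0,1,0,0,0,0,0,0,1])

```text
time_s: 9.78
ee_pos: [0.5063, 0.0211, 0.1418]
tcp_rot: [0.387, -0.592, 0.592, -0.386]
wrist_force: [0.1, 0.5, 0.6]
width: 0.0853
```

Run:
```python
from h import *
i,im=look('w8'); s=ctrl.observe(); print(s['ee_pos'],s['time_s'])
xy,a=fit(im,i,'green',(.51,.022)); print(xy,a,'shift',((xy-s['ee_pos'][:2])*1000).round(1))
overlay(im,i,model(xy),'w8o')
```

```text
[0.50661433 0.02092379 0.1424441 ] 9.8333
[0.50799919 0.03075829] 0.9173610514188202 shift [1.4 9.8]
```

View pics/w8o.png

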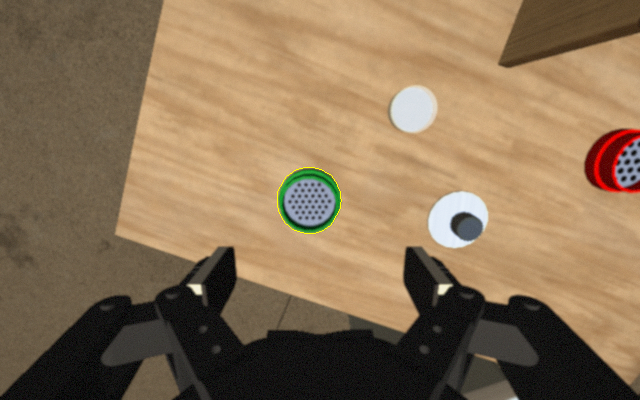

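Emit:
arm_command(series=[0,0,0,1,9.5,-35,1,0,0,0,1,9.5,-70,1,0,0,0,1,9.5,-105,1,0,0,0,1,9.5,-120,1,0,0,0,1,9.5,-129,1])

```text
time_s: 10.25
ee_pos: [0.5066, 0.0297, 0.0115]
tcp_rot: [-0.386, 0.593, -0.593, 0.386]
wrist_force: [-0.1, 0.3, 0.2]
width: 0.0853
```

Emit:
arm_command(series=[0,0,0,0,0,0,1,0,0,0,0,0,0,1,0,0,0,0,0,0,1])

```text
time_s: 10.5
ee_pos: [0.508, 0.031, 0.0141]
tcp_rot: [0.385, -0.592, 0.593, -0.387]
wrist_force: [0.4, -0.1, 0.8]
width: 0.0854
```

Run:
```python
from h import *
i,im=look('w9'); s=ctrl.observe(); print(s['ee_pos'],s['time_s'])
xy,a=fit(im,i,'green',(.508,.0307)); print(xy,a,'shift',((xy-s['ee_pos'][:2])*1000).round(1))
```

```text
[0.50792209 0.03106165 0.01407874] 10.55
[0.50823588 0.03059581] 0.9195139617316547 shift [ 0.3 -0.5]
```

Emit:
arm_command(series=[0,0,0,0,-1,-6,1,0,0,0,0,-1,-6,0.6,0,0,0,0,-1,-6,0.4,0,0,0,0,-1,-6,0.4,0,0,0,0,-1,-6,0.4], squeeze=40)

```text
time_s: 10.97
ee_pos: [0.5067, 0.0298, 0.0069]
tcp_rot: [0.386, -0.592, 0.592, -0.387]
wrist_force: [-1.4, 0.9, 6.4]
width: 0.0574
```

Emit:
arm_command(series=[0,0,0,0,0,0,0.4,0,0,0,0,0,0,0.4,0,0,0,0,0,0,0.4])

```text
time_s: 11.22
ee_pos: [0.5067, 0.0298, 0.0069]
tcp_rot: [0.386, -0.592, 0.592, -0.387]
wrist_force: [-1.8, -0.7, 6.3]
width: 0.0574
```

Run:
```python
from h import *
i,im=look('w10'); s=ctrl.observe(); print(s['ee_pos'],s['time_s'],s['width'],s['wrist_force'])
xy,a=fit(im,i,'green',(.508,.0307)); print(xy,a,'off',((xy-s['ee_pos'][:2])*1000).round(1))
im4=cv2.imread('pics/w4.png'); print([cv2.boundingRect(loose(a[200:340,255:385],c)) for a,c in((im,'green'),(im4,'blue'))])
```

```text
[0.50668158 0.02978176 0.00691133] 11.2667 0.057307384482655 [-1.24228432  0.02581564  5.61949705]
[0.50581633 0.03369728] 1.093166655685091 off [-0.9  3.9]
[(2, 8, 126, 128), (2, 9, 126, 127)]
```

Emit:
arm_command(series=[0,0,0,0,0,10,0.4,0,0,0,0,0,40,0.4,0,0,0,0,0,75,0.4,0,0,0,0,0,110,0.4,0,0,0,0,0,145,0.4])

```text
time_s: 11.68
ee_pos: [0.5059, 0.0295, 0.1535]
tcp_rot: [-0.386, 0.592, -0.592, 0.386]
wrist_force: [1.7, 0.3, -1.9]
width: 0.0575
```

Emit:
arm_command(series=[0,0,0,0,0,35,0.4,0,0,0,0,0,70,0.4,0,0,0,0,0,100,0.4,0,0,0,0,-15,100,0.4,0,0,0,0,-45,100,0.4])

```text
time_s: 12.1
ee_pos: [0.5075, -0.0138, 0.2545]
tcp_rot: [0.385, -0.591, 0.592, -0.389]
wrist_force: [-0.1, -0.8, -2.1]
width: 0.0575
```

Emit:
arm_command(series=[0,0,0,-1,-35,0,0.4,0,0,0,-2,-70,0,0.4,0,0,0,-3,-105,0,0.4,0,0,0,-4,-140,0,0.4,0,0,0,-5,-175,0,0.4])

```text
time_s: 12.52
ee_pos: [0.5008, -0.1918, 0.2521]
tcp_rot: [0.386, -0.592, 0.592, -0.387]
wrist_force: [-0.0, 0.2, -0.7]
width: 0.0572
```

Emit:
arm_command(series=[0,0,0,-1,-35,0,0.4,0,0,0,-2,-70,0,0.4,0,0,0,-3,-105,0,0.4,0,0,0,-3,-140,0,0.4,0,0,0,-3,-177,0,0.4])

```text
time_s: 12.93
ee_pos: [0.4978, -0.3686, 0.2521]
tcp_rot: [-0.386, 0.592, -0.592, 0.386]
wrist_force: [1.6, -0.3, -0.5]
width: 0.0574
```

Emit:
arm_command(series=[0,0,0,0,0,-35,0.4,0,0,0,0,0,-70,0.4,0,0,0,0,0,-105,0.4,0,0,0,0,0,-140,0.4,0,0,0,0,0,-155,0.4])

```text
time_s: 13.35
ee_pos: [0.4957, -0.3661, 0.092]
tcp_rot: [-0.387, 0.594, -0.591, 0.385]
wrist_force: [-1.1, 0.4, -0.9]
width: 0.0575
```

Emit:
arm_command(series=[0,0,0,0,0,0,0.4,0,0,0,0,0,0,0.4,0,0,0,0,0,0,0.4])

```text
time_s: 13.6
ee_pos: [0.4996, -0.3678, 0.0982]
tcp_rot: [0.386, -0.591, 0.593, -0.387]
wrist_force: [-0.1, -0.1, -0.5]
width: 0.0574
```

Emit:
arm_command(series=[0,0,0,-1,1,-8,0.4,0,0,0,-1,1,-16,0.4,0,0,0,-1,1,-24,0.4,0,0,0,-1,1,-30,0.4,0,0,0,-1,1,-32,0.4])

```text
time_s: 14.02
ee_pos: [0.4968, -0.3659, 0.063]
tcp_rot: [-0.387, 0.593, -0.592, 0.386]
wrist_force: [0.7, -0.8, -2.0]
width: 0.0572
```

Emit:
arm_command(series=[0,0,0,0,0,-3,0.4,0,0,0,0,0,-5,0.4,0,0,0,0,0,-7,0.4,0,0,0,0,0,-7,0.4,0,0,0,0,0,-7,0.4])

```text
time_s: 14.43
ee_pos: [0.4976, -0.3663, 0.0589]
tcp_rot: [0.386, -0.592, 0.592, -0.386]
wrist_force: [-2.8, 4.2, 11.2]
width: 0.0575
```

Emit:
arm_command(series=[0,0,0,0,0,-1,0.4,0,0,0,0,0,-1,0.4])

```text
time_s: 14.6
ee_pos: [0.4976, -0.3664, 0.0588]
tcp_rot: [0.387, -0.592, 0.592, -0.387]
wrist_force: [-6.4, 6.7, 18.1]
width: 0.0572
```

Emit:
arm_command(series=[0,0,0,0,0,1,0.5,0,0,0,0,0,1,0.75,0,0,0,0,0,1,1,0,0,0,0,0,1,1,0,0,0,0,0,1,1])

```text
time_s: 15.02
ee_pos: [0.4976, -0.3663, 0.0571]
tcp_rot: [-0.386, 0.592, -0.592, 0.386]
wrist_force: [-0.6, 1.1, 0.9]
width: 0.0855
```

Emit:
arm_command(series=[0,0,0,0,0,10,1,0,0,0,0,0,40,1,0,0,0,0,0,80,1,0,0,0,-10,4,115,1,0,0,0,-25,10,115,1])

```text
time_s: 15.43
ee_pos: [0.4767, -0.3586, 0.1805]
tcp_rot: [0.385, -0.588, 0.596, -0.389]
wrist_force: [0.5, -0.3, 1.4]
width: 0.0857
```

Emit:
arm_command(series=[0,0,0,0,0,0,1,0,0,0,0,0,0,1,0,0,0,0,0,0,1])

```text
time_s: 15.68
ee_pos: [0.4727, -0.3564, 0.1727]
tcp_rot: [0.386, -0.592, 0.592, -0.386]
wrist_force: [0.8, -0.0, -0.5]
width: 0.0853
```

Run:
```python
from h import *; import pickle
i,im=look('w11'); s=ctrl.observe(); print(s['ee_pos'],s['time_s'])
for r in stackfit(im,i,'green',(.499,-.367),.052): print(r)
i8,im8=i,cv2.imread('pics/w8.png')
print('red',fit(im,i,'red',(.4225,-.2555)))
c=proj(i,[[.499,-.367,.06]])[0].astype(int); print(c)
cv2.imwrite('pics/w11c.png',cv2.resize(im[max(0,c[1]-90):c[1]+110,:400],(800,400)))
```

```text
[ 0.47268039 -0.35638591  0.17218803] 15.7333
(0.046, array([ 0.49770527, -0.366207  ]), 0.9916088232516629)
(0.052, array([ 0.49869094, -0.36667208]), 0.9423049635249442)
(0.057999999999999996, array([ 0.49967705, -0.36713755]), 0.8942090066711047)
red (array([ 0.42357926, -0.25528845]), 0.8494416391159331)
[318 170]
```

View pics/w11c.png

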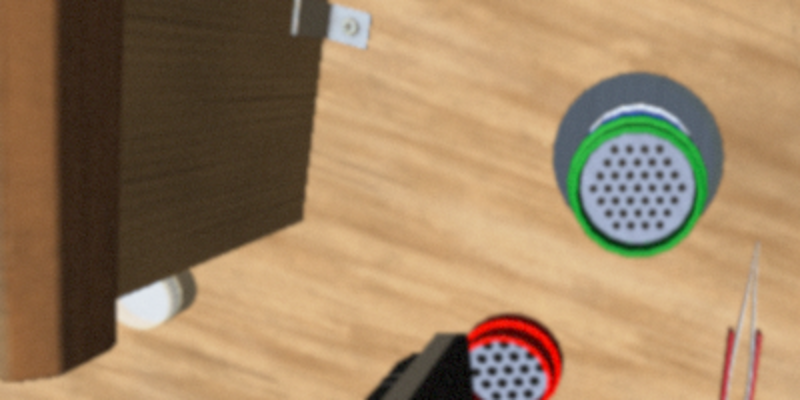

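Green is stacked concentric with blue (fit 0.4987,-0.3667 versus 0.4989,-0.3668). Next is red.

Emit:
arm_command(series=[0,0,0,-17,33,0,1,0,0,0,-34,66,0,1,0,0,0,-50,101,-15,1,0,0,0,-50,101,-30,1,0,0,0,-50,101,-30,1])

```text
time_s: 16.15
ee_pos: [0.4207, -0.2535, 0.14]
tcp_rot: [-0.388, 0.593, -0.591, 0.386]
wrist_force: [-0.9, 0.0, -0.4]
width: 0.0857
```

Emit:
arm_command(series=[0,0,0,0,0,0,1,0,0,0,0,0,0,1])

```text
time_s: 16.32
ee_pos: [0.4236, -0.2559, 0.1427]
tcp_rot: [0.387, -0.592, 0.592, -0.386]
wrist_force: [-0.6, -0.5, -1.3]
width: 0.0855
```

Run:
```python
from h import *
i,im=look('w12'); s=ctrl.observe(); print(s['ee_pos'],s['time_s'],s['joint_positions'].round(2))
xy,a=fit(im,i,'red',(.4225,-.2555)); print(xy,a,'shift',((xy-s['ee_pos'][:2])*1000).round(1))
overlay(im,i,model(xy),'w12o')
```

```text
[ 0.42365793 -0.25604195  0.14278632] 16.3667 [-0.15  0.15 -0.51  0.   -0.91  1.3 ]
[ 0.42429425 -0.25396691] 0.9217918373927285 shift [0.6 2.1]
```

View pics/w12o.png

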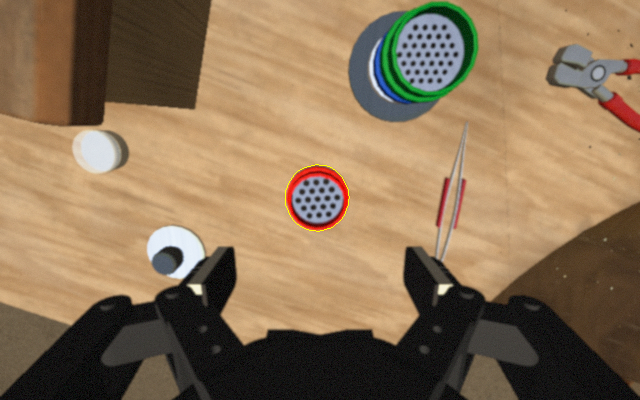

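Emit:
arm_command(series=[0,0,0,0,1.5,-35,1,0,0,0,0,1.5,-70,1,0,0,0,0,1.5,-105,1,0,0,0,0,1.5,-120,1,0,0,0,0,1.5,-129,1])

```text
time_s: 16.78
ee_pos: [0.4218, -0.2544, 0.0111]
tcp_rot: [-0.387, 0.593, -0.592, 0.385]
wrist_force: [0.2, -0.3, -0.2]
width: 0.0854
```

Emit:
arm_command(series=[0,0,0,0,0,0,1,0,0,0,0,0,0,1,0,0,0,0,0,0,1])

```text
time_s: 17.03
ee_pos: [0.4238, -0.2543, 0.0145]
tcp_rot: [0.386, -0.592, 0.593, -0.387]
wrist_force: [0.0, -0.0, 0.6]
width: 0.0856
```

Run:
```python
from h import *
i,im=look('w13'); s=ctrl.observe(); print(s['ee_pos'],s['time_s'])
xy,a=fit(im,i,'red',(.424,-.254)); print(xy,a,'shift',((xy-s['ee_pos'][:2])*1000).round(1))
```

```text
[ 0.42377827 -0.2541749   0.01467449] 17.0833
[ 0.42177567 -0.25707748] 1.0547102391165752 shift [-2.  -2.9]
```

Emit:
arm_command(series=[0,0,0,0,0,-7,1,0,0,0,0,0,-7,0.6,0,0,0,0,0,-7,0.4,0,0,0,0,0,-7,0.4,0,0,0,0,0,-7,0.4], squeeze=40)

```text
time_s: 17.5
ee_pos: [0.4226, -0.2538, 0.0068]
tcp_rot: [0.386, -0.592, 0.592, -0.386]
wrist_force: [-1.4, -0.7, 3.9]
width: 0.057
```

Emit:
arm_command(series=[0,0,0,0,0,0,0.4,0,0,0,0,0,0,0.4,0,0,0,0,0,0,0.4])

```text
time_s: 17.75
ee_pos: [0.4226, -0.2538, 0.0068]
tcp_rot: [0.386, -0.592, 0.592, -0.386]
wrist_force: [-0.9, 0.8, 5.4]
width: 0.0571
```

Run:
```python
from h import *
i,im=look('w14'); s=ctrl.observe(); print(s['ee_pos'],s['time_s'],s['width'],s['wrist_force'])
for f,c in(('w14','red'),('w10','green'),('w4','blue')):
    m=loose(cv2.imread(f'pics/{f}.png')[200:345,255:385],c); n,l,st,ce=cv2.connectedComponentsWithStats(m); print(c,st[1:][st[1:,4]>200].tolist())
```

```text
[ 0.42262092 -0.25381471  0.00683703] 17.8 0.057292413414419596 [-0.96345013 -0.04121012  5.54975348]
red [[1, 6, 128, 130, 6885]]
green [[2, 8, 126, 128, 6543]]
blue [[2, 9, 126, 127, 6440]]
```

Emit:
arm_command(series=[0,0,0,0,0,10,0.4,0,0,0,0,0,40,0.4,0,0,0,0,0,75,0.4,0,0,0,0,0,110,0.4,0,0,0,0,0,140,0.4])

```text
time_s: 18.22
ee_pos: [0.4224, -0.2538, 0.1486]
tcp_rot: [0.386, -0.592, 0.592, -0.387]
wrist_force: [1.3, 0.3, -0.4]
width: 0.0571
```

Emit:
arm_command(series=[0,0,0,0,0,15,0.4,0,0,0,19,-28,15,0.4,0,0,0,38,-56,15,0.4,0,0,0,57,-84,15,0.4,0,0,0,76,-113,15,0.4])

```text
time_s: 18.63
ee_pos: [0.4992, -0.3677, 0.1616]
tcp_rot: [0.386, -0.592, 0.592, -0.387]
wrist_force: [0.9, 0.3, -1.1]
width: 0.0571
```

Emit:
arm_command(series=[0,0,0,0,0,-10,0.4,0,0,0,0,0,-25,0.4,0,0,0,0,0,-38,0.4,0,0,0,0,0,-38,0.4,0,0,0,0,0,-38,0.4])

```text
time_s: 19.05
ee_pos: [0.4979, -0.3665, 0.1226]
tcp_rot: [-0.387, 0.593, -0.592, 0.386]
wrist_force: [-1.0, -0.4, -1.1]
width: 0.057
```

Emit:
arm_command(series=[0,0,0,0,0,0,0.4,0,0,0,0,0,0,0.4])

```text
time_s: 19.22
ee_pos: [0.4991, -0.3668, 0.1245]
tcp_rot: [0.386, -0.592, 0.593, -0.387]
wrist_force: [-0.6, 0.4, -0.7]
width: 0.0573
```

Emit:
arm_command(series=[0,0,0,-0.5,0,-8,0.4,0,0,0,-0.5,0,-16,0.4,0,0,0,-0.5,0,-24,0.4,0,0,0,-0.5,0,-30,0.4,0,0,0,-0.5,0,-32,0.4])

```text
time_s: 19.63
ee_pos: [0.4972, -0.3664, 0.0895]
tcp_rot: [-0.387, 0.593, -0.592, 0.386]
wrist_force: [-0.6, 0.0, -1.0]
width: 0.0574
```

Emit:
arm_command(series=[0,0,0,0,0,-3,0.4,0,0,0,0,0,-6,0.4,0,0,0,0,0,-8,0.4,0,0,0,0,0,-8,0.4,0,0,0,0,0,-8,0.4])

```text
time_s: 20.05
ee_pos: [0.4983, -0.3669, 0.0848]
tcp_rot: [0.386, -0.592, 0.593, -0.387]
wrist_force: [-3.2, 3.4, 9.8]
width: 0.0572
```

Emit:
arm_command(series=[0,0,0,0,0,-1,0.4,0,0,0,0,0,-1,0.4])

```text
time_s: 20.22
ee_pos: [0.4984, -0.367, 0.0848]
tcp_rot: [0.386, -0.592, 0.593, -0.387]
wrist_force: [-5.6, 5.4, 15.8]
width: 0.0578
```

Emit:
arm_command(series=[0,0,0,0,0,1,0.5,0,0,0,0,0,1,0.75,0,0,0,0,0,1,1,0,0,0,0,0,1,1,0,0,0,0,0,1,1])

```text
time_s: 20.63
ee_pos: [0.4981, -0.3668, 0.0831]
tcp_rot: [-0.386, 0.592, -0.592, 0.386]
wrist_force: [0.4, 0.2, 0.3]
width: 0.0856
```

Emit:
arm_command(series=[0,0,0,0,0,10,1,0,0,0,0,0,40,1,0,0,0,0,0,80,1,0,0,0,-10,4,115,1,0,0,0,-25,10,115,1])

```text
time_s: 21.05
ee_pos: [0.4769, -0.3591, 0.2065]
tcp_rot: [0.385, -0.588, 0.596, -0.388]
wrist_force: [0.6, 0.9, 1.7]
width: 0.0855
```

Emit:
arm_command(series=[0,0,0,0,0,0,1,0,0,0,0,0,0,1,0,0,0,0,0,0,1])

```text
time_s: 21.3
ee_pos: [0.4732, -0.3569, 0.1987]
tcp_rot: [0.386, -0.592, 0.592, -0.386]
wrist_force: [0.3, -0.4, 0.3]
width: 0.0855
```

Run:
```python
from h import *; import pickle
i,im=look('w15'); s=ctrl.observe(); print(s['ee_pos'],s['time_s'])
for r in stackfit(im,i,'red',(.499,-.367),.078): print(r)
```

```text
[ 0.4731719  -0.35683132  0.19814979] 21.35
(0.072, array([ 0.49938251, -0.36728873]), 1.0003088603085275)
(0.078, array([ 0.50033706, -0.36773729]), 0.950570488300106)
(0.084, array([ 0.50129153, -0.36818802]), 0.9020188470568379)
```

Emit:
arm_command(series=[0,0,0,-12,36,0,1,0,0,0,-24,72,0,1,0,0,0,-36,108,0,1,0,0,0,-48,144,0,1,0,0,0,-48,180,0,1])

```text
time_s: 21.77
ee_pos: [0.423, -0.1756, 0.1976]
tcp_rot: [-0.387, 0.593, -0.592, 0.385]
wrist_force: [0.8, -0.2, -0.6]
width: 0.0857
```

Emit:
arm_command(series=[0,0,0,0,36,0,1,0,0,0,0,72,-10,1,0,0,0,0,81,-35,1,0,0,0,0,81,-45,1,0,0,0,0,81,-45,1])

```text
time_s: 22.18
ee_pos: [0.4237, -0.0949, 0.1509]
tcp_rot: [-0.388, 0.593, -0.591, 0.385]
wrist_force: [0.2, -0.4, -0.2]
width: 0.0851
```

Emit:
arm_command(series=[0,0,0,0,0,0,1,0,0,0,0,0,0,1])

```text
time_s: 22.35
ee_pos: [0.4257, -0.0961, 0.1537]
tcp_rot: [0.386, -0.592, 0.592, -0.386]
wrist_force: [-0.6, -0.4, 0.3]
width: 0.0851
```

Run:
```python
from h import *; import pickle
i,im=look('w16'); s=ctrl.observe(); print(s['ee_pos'],s['time_s'],s['joint_positions'].round(2))
pickle.dump((i,s),open('pics/w16.pkl','wb'))
h,sa,v=cv2.split(cv2.cvtColor(im,cv2.COLOR_BGR2HSV)); g=np.array([.4256,-.0955])
w=((v>165)&(sa<60)).astype(np.uint8); p=proj(i,[[*g,.014]])[0]
n,l,st,ce=cv2.connectedComponentsWithStats(w); k=max((k for k in range(1,n) if np.hypot(*(ce[k]-p))<40),key=lambda k:st[k,4]); print(p,st[k],ce[k])
xy,a=hullfit((l==k).astype(np.uint8),i,g,lambda q:np.vstack([circle(q,.008,.03),circle(q,.014,.03)])); print('disc',xy,a)
pk=proj(i,[[*xy,.0375]])[0]; d=(v<110).astype(np.uint8); n,l,st,ce=cv2.connectedComponentsWithStats(d); 
k=l[int(pk[1]),int(pk[0])]; print(st[k]); 
xk,ak=hullfit((l==k).astype(np.uint8),i,xy,lambda q:np.vstack([circle(q,.0195,.012),circle(q,.0355,.012),circle(q,.0375,.011)])); print('knob',xk,ak)
o=im.copy()
for z,r in((.014,.03),(.0355,.012),(.0195,.012)): cv2.polylines(o,[proj(i,circle(xy,z,r)).astype(np.int32)],True,(0,255,0),1)
cv2.imwrite('pics/w16o.png',o)
```

```text
[ 0.42574004 -0.09617642  0.15392386] 22.4 [ 0.23  0.04 -0.61  0.   -0.92  0.92]
[318.94319741 194.22642203] [ 288  161   60   59 2162] [317.46392229 189.08603145]
disc [ 0.42866228 -0.09525635] 0.9544720221683763
[306 183  24  26 498]
knob [ 0.42858035 -0.09546186] 0.7924791590678298
```

View pics/w16o.png

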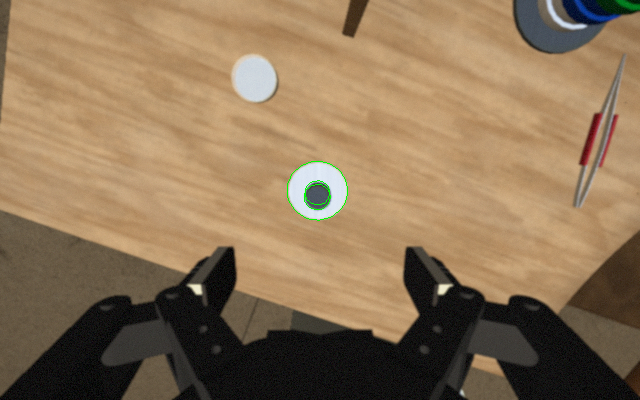

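Emit:
arm_command(series=[0,0,0,2.5,0.5,-35,0.7,0,0,0,2.5,0.5,-70,0.6,0,0,0,2.5,0.5,-95,0.6,0,0,0,2.5,0.5,-110,0.6,0,0,0,2.5,0.5,-120,0.6])

```text
time_s: 22.82
ee_pos: [0.4272, -0.096, 0.032]
tcp_rot: [-0.386, 0.593, -0.592, 0.385]
wrist_force: [-0.2, -0.0, -1.3]
width: 0.0513
```

Emit:
arm_command(series=[0,0,0,0,0,-3,0.6,0,0,0,0,0,-3,0.5,0,0,0,0,0,-3,0.5])

```text
time_s: 23.07
ee_pos: [0.4283, -0.0955, 0.031]
tcp_rot: [0.386, -0.592, 0.593, -0.386]
wrist_force: [0.2, 0.7, -0.2]
width: 0.0424
```

Run:
```python
from h import *
i,im=look('w17'); s=ctrl.observe(); print(s['ee_pos'],s['time_s'],s['width'],s['wrist_force'])
cv2.imwrite('pics/w17c.png',cv2.resize(im[150:390,160:480],(800,600)))
```

```text
[ 0.42840772 -0.09537584  0.03122205] 23.1167 0.0425970208198379 [ 0.80736956  0.15102602 -0.12870225]
```

View pics/w17c.png

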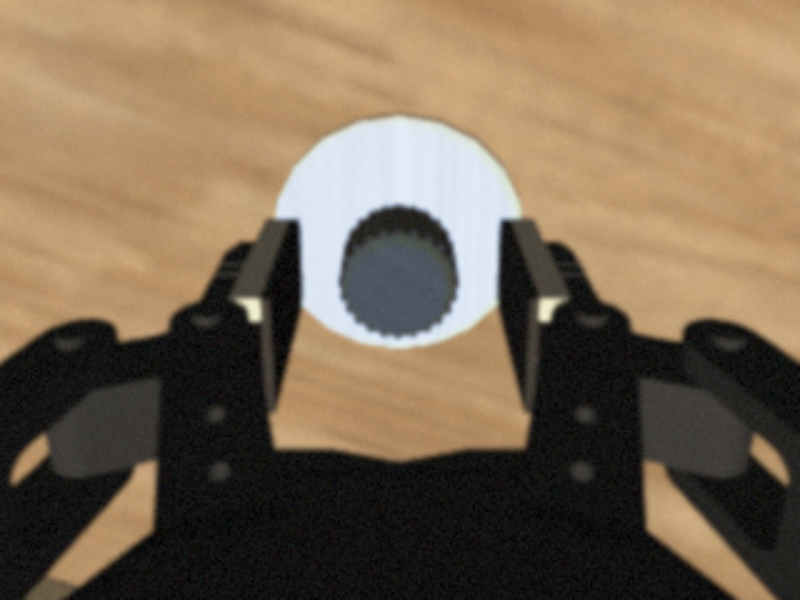

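Emit:
arm_command(series=[0,0,0,0,0,-3.5,0.4,0,0,0,0,0,-3.5,0.35,0,0,0,0,0,-3.5,0.3,0,0,0,0,0,-3.5,0.15,0,0,0,0,0,-3.5,0.15], squeeze=40)

```text
time_s: 23.53
ee_pos: [0.4278, -0.0952, 0.0273]
tcp_rot: [0.386, -0.592, 0.592, -0.387]
wrist_force: [-2.2, 1.4, 4.9]
width: 0.0221
```

Emit:
arm_command(series=[0,0,0,0,0,0,0.1,0,0,0,0,0,0,0.1,0,0,0,0,0,0,0.1])

```text
time_s: 23.78
ee_pos: [0.4278, -0.0951, 0.0273]
tcp_rot: [0.386, -0.592, 0.592, -0.387]
wrist_force: [-1.7, 0.7, 4.8]
width: 0.0217
```

Emit:
arm_command(series=[0,0,0,0,0,10,0.1,0,0,0,0,0,40,0.1,0,0,0,0,0,75,0.1,0,0,0,0,0,110,0.1,0,0,0,0,0,145,0.1])

```text
time_s: 24.2
ee_pos: [0.4268, -0.0953, 0.1735]
tcp_rot: [-0.386, 0.592, -0.592, 0.386]
wrist_force: [1.4, 0.3, -1.6]
width: 0.0221
```

Emit:
arm_command(series=[0,0,0,0,0,35,0.1,0,0,0,0,-10,50,0.1,0,0,0,0,-40,50,0.1,0,0,0,2,-75,50,0.1,0,0,0,6,-110,50,0.1])

```text
time_s: 24.62
ee_pos: [0.4332, -0.2059, 0.2228]
tcp_rot: [0.386, -0.592, 0.592, -0.388]
wrist_force: [1.9, 1.0, -1.0]
width: 0.0219
```

Emit:
arm_command(series=[0,0,0,14,-33,0,0.1,0,0,0,28,-66,0,0.1,0,0,0,42,-99,0,0.1,0,0,0,56,-132,0,0.1,0,0,0,65.5,-162,0,0.1])

```text
time_s: 25.03
ee_pos: [0.4995, -0.3692, 0.2213]
tcp_rot: [-0.386, 0.592, -0.592, 0.386]
wrist_force: [0.0, 0.6, -0.7]
width: 0.022
```

Emit:
arm_command(series=[0,0,0,0,0,-15,0.1,0,0,0,0,0,-35,0.1,0,0,0,0,0,-50,0.1,0,0,0,0,0,-55,0.1,0,0,0,0,0,-55,0.1])

```text
time_s: 25.45
ee_pos: [0.498, -0.3668, 0.1652]
tcp_rot: [-0.387, 0.593, -0.591, 0.386]
wrist_force: [-0.8, 0.5, -1.3]
width: 0.0223
```

Emit:
arm_command(series=[0,0,0,0,0,0,0.1,0,0,0,0,0,0,0.1,0,0,0,0,0,0,0.1])

```text
time_s: 25.7
ee_pos: [0.4997, -0.3673, 0.1682]
tcp_rot: [0.386, -0.592, 0.593, -0.387]
wrist_force: [-0.4, -0.3, -1.5]
width: 0.0221
```

Run:
```python
from h import *
i,im=look('w18'); s=ctrl.observe(); print(s['ee_pos'],s['time_s'],s['width'],s['wrist_force'])
h,sa,v=cv2.split(cv2.cvtColor(im,cv2.COLOR_BGR2HSV)); xy=s['ee_pos'][:2]; z0=s['ee_pos'][2]-.0273
for f,x,z in(('w18',xy,z0),):
    w=((v>165)&(sa<60)).astype(np.uint8); p=proj(i,[[*x,z+.014]])[0]
    n,l,st,ce=cv2.connectedComponentsWithStats(w); print(p,[(st[k].tolist(),ce[k].round(1).tolist()) for k in range(1,n) if st[k,4]>150 and np.hypot(*(ce[k]-p))<80])
r=loose(im,'red'); n,l,st,ce=cv2.connectedComponentsWithStats(r); print([st[k].tolist() for k in range(1,n) if st[k,4]>60], proj(i,circle((.5003,-.3677),.098,.03)).round(0)[::6].tolist())
```

```text
[ 0.49959961 -0.36733023  0.16806257] 25.75 0.022139515250275518 [-0.27539376  0.31481279 -1.14433363]
[319.39024692 249.85277291] [([268, 191, 104, 61, 3512], [319.1, 221.0]), ([298, 278, 44, 15, 302], [319.3, 286.1])]
[[282, 177, 76, 35, 1034], [506, 180, 80, 23, 802], [491, 206, 74, 35, 704]] [[303.0, 181.0], [282.0, 202.0], [284.0, 231.0], [306.0, 250.0], [335.0, 249.0], [356.0, 230.0], [356.0, 201.0], [334.0, 180.0]]
```

Emit:
arm_command(series=[0,0,0,0,0,-8,0.1,0,0,0,0,0,-16,0.1,0,0,0,0,0,-23,0.1,0,0,0,0,0,-28,0.1,0,0,0,0,0,-29,0.1])

```text
time_s: 26.17
ee_pos: [0.4982, -0.3669, 0.136]
tcp_rot: [-0.387, 0.593, -0.592, 0.386]
wrist_force: [1.1, -0.5, -1.7]
width: 0.0222
```

Emit:
arm_command(series=[0,0,0,0,0,-3,0.1,0,0,0,0,0,-6,0.1,0,0,0,0,0,-8,0.1,0,0,0,0,0,-8,0.1,0,0,0,0,0,-8,0.1])

```text
time_s: 26.58
ee_pos: [0.4995, -0.3676, 0.1314]
tcp_rot: [0.386, -0.592, 0.593, -0.387]
wrist_force: [-1.6, 2.9, 7.2]
width: 0.0221
```

Emit:
arm_command(series=[0,0,0,0,0,-1,0.1,0,0,0,0,0,-1,0.1])

```text
time_s: 26.75
ee_pos: [0.4999, -0.3679, 0.1313]
tcp_rot: [0.386, -0.591, 0.593, -0.387]
wrist_force: [-3.3, 3.2, 14.1]
width: 0.0227
```

Emit:
arm_command(series=[0,0,0,0,0,1,0.2,0,0,0,0,0,1,0.4,0,0,0,0,0,1,0.6,0,0,0,0,0,1,0.7,0,0,0,0,0,1,0.7])

```text
time_s: 27.17
ee_pos: [0.499, -0.3673, 0.1296]
tcp_rot: [-0.386, 0.592, -0.592, 0.386]
wrist_force: [0.2, -0.4, 1.2]
width: 0.0599
```

Emit:
arm_command(series=[0,0,0,0,0,10,0.7,0,0,0,0,0,40,0.7,0,0,0,0,0,75,0.7,0,0,0,-10,4,110,0.7,0,0,0,-25,10,110,0.7])

```text
time_s: 27.58
ee_pos: [0.4774, -0.3595, 0.2478]
tcp_rot: [0.385, -0.588, 0.596, -0.388]
wrist_force: [0.7, -0.7, 1.4]
width: 0.0597
```

Emit:
arm_command(series=[0,0,0,-15,6,0,0.7,0,0,0,-35,15,0,0.7,0,0,0,-35,15,0,0.7,0,0,0,-35,15,0,0.7,0,0,0,-35,15,0,0.7])

```text
time_s: 28.0
ee_pos: [0.4395, -0.3425, 0.2406]
tcp_rot: [0.386, -0.592, 0.593, -0.387]
wrist_force: [-0.5, -0.3, -0.0]
width: 0.06
```

Run:
```python
from h import *
i,im=look('w19'); s=ctrl.observe(); print(s['ee_pos'],s['time_s'],s['wrist_force'])
h,sa,v=cv2.split(cv2.cvtColor(im,cv2.COLOR_BGR2HSV)); g=np.array([.4995,-.3675])
w=((v>165)&(sa<60)).astype(np.uint8); p=proj(i,[[*g,.118]])[0]
n,l,st,ce=cv2.connectedComponentsWithStats(w); k=max((k for k in range(1,n) if np.hypot(*(ce[k]-p))<40),key=lambda k:st[k,4])
for z in(.112,.118,.124): print('lid disc',z,hullfit((l==k).astype(np.uint8),i,g,lambda q:np.vstack([circle(q,z-.006,.03),circle(q,z,.03)])))
sc=ctrl.camera('scene'); j=ctrl.camera_info('scene'); c=proj(j,[[.5,-.367,.07]])[0].astype(int); print(c)
a=cv2.resize(sc[c[1]-60:c[1]+50,c[0]-60:c[0]+60],(480,440),interpolation=cv2.INTER_CUBIC)
c2=p.astype(int); b=cv2.resize(im[max(0,c2[1]-70):max(0,c2[1]-70)+140,c2[0]-50:c2[0]+50],(314,440),interpolation=cv2.INTER_CUBIC)
cv2.imwrite('pics/fin.png',np.hstack([a,b]))
```

```text
[ 0.43964078 -0.34255104  0.24020537] 28.05 [ 0.20674489  0.44676858 -0.1671554 ]
lid disc 0.112 (array([ 0.49980331, -0.36737411]), 1.0191045710086704)
lid disc 0.118 (array([ 0.49985903, -0.36743787]), 0.9730486640522261)
lid disc 0.124 (array([ 0.49991382, -0.36750122]), 0.9280597912415053)
[386 246]
```

View pics/fin.png

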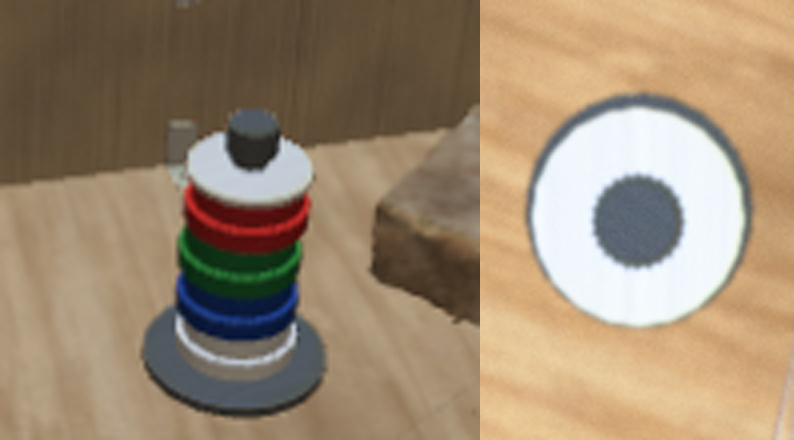

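The stack is in the right order and looks level. I'll check each piece's height and centre in the scene camera.

Run:
```python
from h import *
sc=ctrl.camera('scene'); j=ctrl.camera_info('scene'); x=(.4995,-.3675)
for c,z0 in(('blue',.026),('green',.052),('red',.078)):
    m=loose(sc,c); n,l,st,ce=cv2.connectedComponentsWithStats(m); p=proj(j,[[*x,z0+.014]])[0]; k=max((k for k in range(1,n) if np.hypot(*(ce[k]-p))<20),key=lambda k:st[k,4])
    q=proj(j,np.vstack([circle(x,z0+.008,.03),circle(x,z0+.02,.03)])); print(c,'seen l,r,bottom',st[k,0],st[k,0]+st[k,2],st[k,1]+st[k,3],'model',q[:,0].min().round(1),q[:,0].max().round(1),q[:,1].max().round(1))
o=cv2.resize(sc,None,fx=6,fy=6,interpolation=cv2.INTER_CUBIC)
for z,r in((.034,.03),(.046,.03),(.06,.03),(.072,.03),(.086,.03),(.098,.03),(.112,.03),(.118,.03),(.1395,.012),(.009,.046)): cv2.polylines(o,[((proj(j,circle(x,z,r))+.5)*6).astype(np.int32)],True,(0,255,255),1)
cv2.imwrite('pics/fin2.png',o[1170:1690,2040:2600])
```

```text
blue seen l,r,bottom 370 400 271 model 369.8 400.9 271.7
green seen l,r,bottom 371 401 261 model 370.5 402.1 260.8
red seen l,r,bottom 372 404 249 model 371.3 403.3 249.7
```

```bash
python3 -c "
from workcell import ctrl
print(ctrl.sign_off(), ctrl.observe()['time_s'])"
```

```text
the job is handed in; nothing more can be done
the job is handed in; nothing more can be done
```

I put the sieve set together on the pan in the order blue, green, red, lid. Each piece was pressed home, released and the arm backed clear. I handed it in at about 28 s; sign-off gives no verdict.

- **Seating:** Each piece met its rim within about 0.5 mm of the computed height, with 14–24 N upward under the final press.
- **Scene camera:** The blue, green and red outlines match the fully seated model to about 1 px (2 mm) in position and height. The picture shows the stack level, though I did not measure tilt.
- **Wrist camera:** The centres fit blue (498.9, -366.8), green (498.7, -366.7), red (500.3, -367.7) and the lid (499.9, -367.4) mm. Each piece is within 2 mm of the one below.
- **Disagreements:**
  - Blue measured about 2.3 mm from my earlier pan estimate, which is a little over the 1.5 mm clearance and about the size of the calibration error.
  - Two close-range colour fits, on green and red, were contaminated. I ignored them and relied on the outline size and the fits from above.
- **Not checked:** The final overlay picture was refused at the 16-picture limit. I did not measure the tweezers, clamp and pot again at the end, but nothing went near them.

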